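# Tighten a spindle lock ring with a pin spanner

### The job

Take the pin spanner from its rest, put both of its pins fully into the two holes of the spindle's lock ring, and only then turn the ring clockwise (seen from above) until it comes tight against its stop, feeling your way gently, without leaning on it or forcing it (at most about 10 N of push and 1 N m of twist). Then lift the spanner out and put it back on its rest as it was, upright with its pins down between the rails, leaving the ring tight and the things around alone.

Things in the scene. Friction and masses are not known exactly. Their poses are not given: they have to be found in the camera images.
- pin_spanner: Two-pin face spanner, about 0.2 kg: dark steel bar 116x22x8 mm, lying level, with two steel pins 8 mm thick (tips tapered) pointing down 12 mm from its underside, 64 mm apart along the bar, and a wooden grip on top. Origin: centre of the bar's underside, midway between the pins; x along the bar, y across, z up. Turned half round it is the same.
- spanner_grip (a point): Centre of the spanner's grip, an upright dark wooden block 60 mm long (along the bar's x), 20 mm thick (y) and 36 mm high, to be pinched across its thickness from above. The point lies 32 mm above the spanner's origin; the block reaches from 14 to 50 mm above it. Axes as the spanner's.
- spanner_rest: Fixed wooden rest: board 128x60x8 mm with two rails across its ends, 16 mm wide, tops 24 mm above the bench, 88 mm clear between them. The spanner's bar lies with its ends on the rails, along the rest's x, its origin 24 mm above the rest's; the pins hang between the rails with 8 mm play at each end. Origin: centre of the underside; x from rail to rail, z up.
- housing: Fixed grey round spindle housing: foot flange 132 mm across, 12 mm high, with four small bolts; barrel 112 mm across whose rim stands 48 mm high round the lock ring; the dark spindle end (34 mm across, 47 mm high) in the middle. Origin: centre of the underside on the bench; z up, the ring's axis; x: where the ring's angle is counted from.
- ring_top (a point): On the ring's axis, 54 mm above the bench, level with the ring's flat top when unpressed; fixed, axes as the housing's. Steel ring, 92 mm outside, 40 mm inside, 14 mm thick; two through holes 64 mm apart across the ring, 11 mm wide with 1.5 mm chamfers, take the pins; pins home, the bar lies flat on the ring, whichever pin is in which hole.
- ring_spring (a point): On the axis, 40 mm above the bench, at the ring's underside, where it sits on a wave spring: the ring stays up under about 3 N, sinks 1 mm for each further 2 N, 4 mm at most, and is rigid from there. It turns with a steady friction of about 0.3 N m and stays where it is left. Fixed, axes as the housing's.
- lock_ring (a joint): Ring angle, rad: how far it stands anticlockwise (from above) of tight. 0 = tight, a hard stop; range 0 to 1.6; falls as the ring is turned clockwise. The line through the two holes stands at housing x + this reading (anticlockwise) + an unknown constant of up to 0.45 rad either way, as the thread comes tight elsewhere on each spindle.
- tape_measure: yellow and black tape measure, 74x76x36 mm, lying on the bench. A bystander; origin: centre of its underside.
- sanding_block: cork sanding block, 63x109x34 mm, lying on the bench. A bystander; origin: centre of its underside.
- wax_tin: cream round tin, 56 mm across, 55 mm high. A bystander; origin: centre of its underside.
- bolt: steel bolt with its nut on, 22x78x19 mm, lying on the bench. A bystander; origin: centre of its underside.

How it is judged (in metres and radians):
On the way, in this order (a step that is already met when the one before it is completed fails the run):
1. both pins are fully in the holes of the ring, the bar lying flat on it, before the ring has been turned much (horizontal distance between pin_spanner and ring_top below 0.005 m and z of pin_spanner in the frame of ring_top below 0.003 m and angle between pin_spanner's own z axis and vertical below 0.08 rad and value of joint lock_ring above 0.35 rad), for 0.1 s.
2. the ring has been turned tight with the spanner's pins still in it (horizontal distance between pin_spanner and ring_top below 0.005 m and z of pin_spanner in the frame of ring_top below 0.003 m and angle between pin_spanner's own z axis and vertical below 0.08 rad and value of joint lock_ring below 0.05 rad), for 0.1 s.
At the end, for the whole second after the job is handed in: The lock ring is within 0.06 rad of its stop; the spanner lies upright on both rails of its rest, let go and still, within 20 mm of the rest's centre and within 0.35 rad of its direction (value of joint lock_ring below 0.06 rad and horizontal distance between pin_spanner and spanner_rest below 0.02 m and z of pin_spanner in the frame of spanner_rest between 0.02 and 0.028 m and angle between pin_spanner's own z axis and vertical below 0.08 rad and angle between the x axis of pin_spanner and the x axis of spanner_rest, either way round below 0.35 rad and linear speed of pin_spanner below 0.02 m/s); the robot touches nothing.
It fails at once if the spanner is pressed or forced on the lock ring or its housing with more than 45 N (contact force between pin_spanner and housing above 45 N).
It fails at once if the tape measure is moved by more than 20 mm (distance of tape_measure from where it was at the start of the episode above 0.02 m).
It fails at once if the sanding block is moved by more than 20 mm (distance of sanding_block from where it was at the start of the episode above 0.02 m).
It fails at once if the wax tin is moved by more than 20 mm (distance of wax_tin from where it was at the start of the episode above 0.02 m).
It fails at once if the bolt is moved by more than 20 mm (distance of bolt from where it was at the start of the episode above 0.02 m).
It also fails if it takes over 72 s, if anything falls off the work surface, if the arm or the gripper's body presses on something with over 40 N, if the wrist force passes 120 N, or if a joint passes its speed limit or range.

### The arm

A 6-joint arm with a two-finger parallel gripper is mounted at the origin on a cart in front of the work surface, level with it; the furniture and walls round the work are solid. World frame = base frame: x ahead of the robot, y to its left, z up, the work surface at z = 0. Lengths are in mm, angles in degrees, forces in N, time in s.
With the tool pointing down it reaches from about 275 to 850 mm from the base axis. Payload 5.2 kg.
Tool frame: the origin (TCP) lies on the centre line of the jaws, within the pads' length; the fingertips stand 17 mm ahead of it and the grasp point (between the pads) lies 2 mm behind it (r.tip_extent is the distance from the TCP to the fingertips, in mm); z points along the fingers, y is the line along which they close (so a half turn about z gives the same grasp; the last joint's range is limited). The gripper opens to 85 mm and grips with 20 to 120 N. Pads are 22 mm wide; open, the fingers measure 114 mm over their backs; the gripper's body (76 mm by 85 mm) begins 54 mm behind the grasp point. The pads swing forward as they close: fully open they stand 13 mm farther back than shut.
Start: joints at [63.782, 14.817, 87.949, -0, 77.235, -11.62], TCP at [138.606, 532.253, 248.31] pointing down, gripper open.
Joint ranges: [-179.93, 179.93], [-52.35, 119.4], [10.71, 147.94], [-69.91, 249.91], [12.55, 155.21], [-178.61, 178.61]. Speed limits (degrees/s): [147.25, 147.25, 180, 180, 180, 180].

### API

Orientations are given as a 3x3 rotation matrix whose columns are the frame's x, y, z axes.
In Python, from plant import r gives the robot as it stands.
- The arm moves only by the tool play_rows, never from a script. Its arguments are lists of equal length, an entry for each row: "rot": the turn, a rotation vector about the tool's x, y, z in degrees, a list of three; "dp": the shift along the tool's x, y, z in mm, a list of three; "hand": the closure, from 0 (fully open) to 1 (shut). In form: {"rot": [[rx, ry, rz], ...], "dp": [[dx, dy, dz], ...], "hand": [hand, ...]}. A call has 1 to 12 rows; each row shifts and turns the commanded pose from where the row before left it, along the tool's axes as they then stand; what a row does not reach is not made up. A row lasts 1/8 s, in which the tool goes at most 62.5 mm and 10.7 degrees, less where a joint would pass 70% of its speed; a pose out of reach is approached as far as the arm can. A call is refused whole if a number of a shift passes 62.5 or a number of a turn 10.7, either way. A call with a gripper value outside its range is refused whole. The fingers move at their own pace and stop on an object; the grip force is fixed at half the most. Time passes only in rows, so rows that do not move let the fingers close. It gives the time, the measured TCP pose, the force, the opening and the grip force at its end, in the units of the state.
- r.observe(): the state, without advancing time (a new reading comes with each control period).
- r.camera(name): name is "scene" or "top" or "wrist"; returns a dict with "frame" (480x640x3 uint8, red, green, blue), "z_map" (480x640 float32, mm along the optical axis (not along the pixel's ray), 0 where there is no reading), "fx", "fy", "cx", "cy" (pixels), "pose" (4x4, takes a point from camera to world coordinates). Camera axes: x right, y up, looking along -z (the intrinsics and any distortion apply to the point x, -y, -z); pixel columns grow to the right and rows downward; lengths in mm; the calibration is good to about 2 mm. A picture is of the moment at which its call begins.
- r.close_job(): hands the job in; it is judged then, once.
The state is a dict: "t": time; "joint_positions": joint angles; "joint_vel": joint speeds; "effort": joint torques, N m; "tool_pos": TCP position; "tcp_rot": TCP orientation; "ft_force": force on the tool from outside, world axes, zero at the start; "ft_torque": the same for the moment, N m; "opening": finger opening in mm; "grasp_force": force on a finger pad.
Only numpy, scipy, OpenCV 4.12 (cv2) and the standard library are available. Lean on these libraries where they do the work, as an engineer would, in place of code of your own. Each camera call takes 0.05 s, during which the arm holds its last target. There are 200 camera calls.

## Working session

There is one attempt and no reset: what is moved stays moved. The work goes in short steps, Python scripts to look and compute and a tool call to move; the robot and the scene stay as the last step left them, time stands still between calls to the robot, and variables do not carry over. Pictures are saved under pics/ and viewed, at most 10 in all, crops included, and the job is handed in when it is done.

Besides the shell and the picture viewer there is one more tool, called after "Request:" in YAML: its name, and indented under it one key for each argument. play_rows: Moves the arm, as the interface text tells. Its arguments: {"type":"object","properties":{"rot":{"type":"array","items":{"type":"array","items":{"type":"number"}}},"dp":{"type":"array","items":{"type":"array","items":{"type":"number"}}},"hand":{"type":"array","items":{"type":"number"}}},"required":["rot","dp","hand"]}

```bash
mkdir -p pics; ls
python3 - <<'E'
from plant import r
import cv2
o=r.observe();print(o)
for n in("scene","top"):
    c=r.camera(n);cv2.imwrite(f"pics/{n}0.png",c["frame"][:,:,::-1]);print(n,c["fx"],c["cx"],c["cy"],c["pose"].round(3).tolist(),[k for k in c])
E
```

```text
pics
{'t': 0.0, 'joint_positions': array([ 6.37836417e+01,  1.48565181e+01,  8.80111148e+01, -4.55207809e-04,
        7.72326331e+01, -1.16206318e+01]), 'joint_vel': array([-0.09460128, -0.0640781 ,  0.00242651, -0.00501016,  0.17857348,
       -0.03003165]), 'effort': array([ 9.63856874e-04, -4.46025002e+01, -2.90573752e+01, -9.39708548e-05,
        1.14447292e-02,  1.72776583e-05]), 'tool_pos': array([138.36861337, 531.80747362, 247.50013458]), 'tcp_rot': array([[-9.67728281e-01,  2.51994816e-01, -7.66118975e-04],
       [ 2.51995745e-01,  9.67727063e-01, -1.57337773e-03],
       [ 3.44911034e-04, -1.71566085e-03, -9.99998469e-01]]), 'ft_force': array([-0.36975572, -0.20696012, -0.60909904]), 'ft_torque': array([ 0.01772413,  0.00350123, -0.0225477 ]), 'grasp_force': 0.0, 'opening': 85.36199920769474}
scene 482.2617433781409 320.4545394877277 243.28727389746626 [[0.767, 0.42, -0.485, 117.477], [-0.641, 0.489, -0.592, -433.935], [-0.011, 0.765, 0.644, 645.111], [0.0, 0.0, 0.0, 1.0]] ['frame', 'z_map', 'fx', 'fy', 'cx', 'cy', 'pose']
top 441.9787265880466 321.80186865377425 244.06663180775908 [[-0.026, 0.988, -0.152, 391.774], [-1.0, -0.025, 0.007, 104.333], [0.003, 0.152, 0.988, 1029.965], [0.0, 0.0, 0.0, 1.0]] ['frame', 'z_map', 'fx', 'fy', 'cx', 'cy', 'pose']
```

View pics/top0.png

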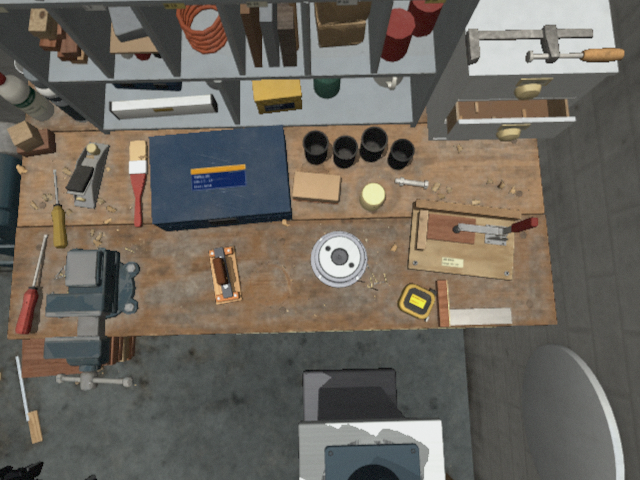

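View pics/scene0.png

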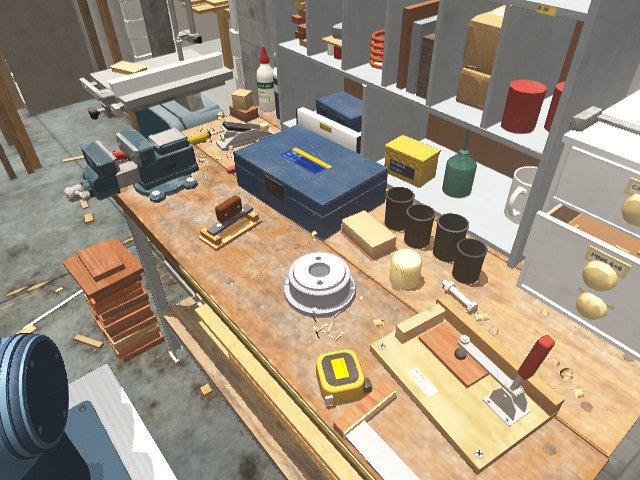

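Top view: spanner on its rest at about (225,275), long axis near vertical in the image; housing at (340,258), holes near (327,252) and (357,257); bystanders tape (415,300), tin (373,195), sanding block (317,187), bolt (411,183). The scene view agrees.

```bash
cat > h.py <<'E'
import numpy as np,cv2
from plant import r
def cloud(c):
    v,u=np.mgrid[0:480,0:640]; z=c["z_map"]
    P=np.stack([(u-c["cx"])/c["fx"]*z,-(v-c["cy"])/c["fy"]*z,-z],-1)
    return P@c["pose"][:3,:3].T+c["pose"][:3,3]
def ray(c,u,v,h):
    d=c["pose"][:3,:3]@np.array([(u-c["cx"])/c["fx"],-(v-c["cy"])/c["fy"],-1.]);o=c["pose"][:3,3]
    return o+d*(h-o[2])/d[2]
def rect(P):
    (a,b),(w,h),t=cv2.minAreaRect(P[:,:2].astype(np.float32)); 
    if w<h:t+=90;w,h=h,w
    return np.round([a,b,w,h,(t+90)%180-90],1)
E
python3 - <<'E'
from h import *
c=r.camera("top");P=cloud(c);f=c["frame"]
S=np.zeros((480,640),bool);S[235:315,195:255]=1
H=np.zeros((480,640),bool);H[225:290,305:375]=1
z=P[...,2]
print("bench z",np.median(z[S]))
for lo,hi in((60,90),(28,40),(5,100)):
    Q=P[S&(z>lo)&(z<hi)];print(lo,len(Q),rect(Q),np.median(Q[:,2]))
Q=P[H&(z>45)&(z<70)];print("house",cv2.minEnclosingCircle(Q[:,:2].astype(np.float32)),np.median(Q[:,2]))
Q=P[H&(z>5)&(z<70)];print("flange",cv2.minEnclosingCircle(Q[:,:2].astype(np.float32)))
big=np.hstack([cv2.resize(f[225:295,300:380],None,fx=5,fy=5,interpolation=2),cv2.resize(f[240:310,190:260],None,fx=5,fy=5,interpolation=2)])
cv2.imwrite("pics/crop.png",big[:,:,::-1])
E
```

```text
bench z 2.1339679811646874
60 276 [486.2 323.4  60.5  20.7  12.2] 73.92254077950514
28 289 [485.1 321.4 118.8  42.7   8. ] 32.845087047319225
5 1495 [486.  325.2 181.1 137.5  -1.5] 23.97917630786003
house ((512.3525390625, 59.63402557373047), 56.00015640258789) 53.4238973052893
flange ((518.31640625, 55.88068389892578), 107.42557525634766)
```

View pics/crop.png

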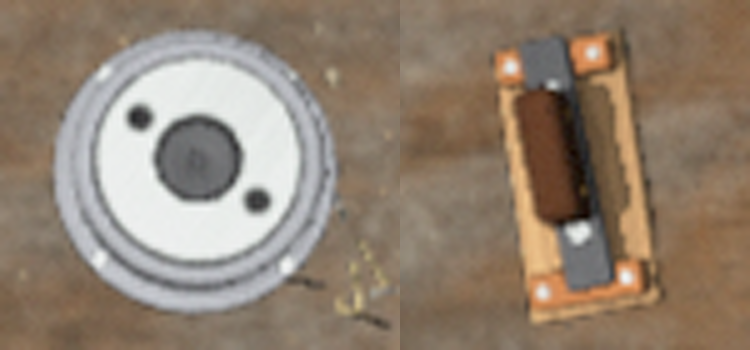

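Request:
play_rows:
  rot:
    - [0,0,0]
    - [0,0,0]
    - [0,0,0]
    - [0,0,0]
    - [0,0,0]
    - [0,0,0]
    - [0,0,0]
    - [0,0,0]
    - [0,0,0]
    - [0,0,-8.9]
    - [0,0,-8.9]
    - [0,0,-9]
  dp:
    - [-43.2,-12.7,9]
    - [-43.2,-12.7,9]
    - [-43.2,-12.7,9]
    - [-43.2,-12.7,9]
    - [-43.2,-12.7,9]
    - [-43.2,-12.7,9]
    - [-43.2,-12.7,9]
    - [-43.2,-12.7,9]
    - [-43.2,-12.7,9]
    - [0,0,0]
    - [0,0,0]
    - [0,0,0]
  hand: [0,0,0,0,0,0,0,0,0,0,0,0]

```text
t: 1.65
tool_pos: [486.0, 323.3, 166.8]
tcp_rot: [[-0.976, -0.216, -0.001], [-0.216, 0.976, -0.0], [0.001, -0.0, -1.0]]
ft_force: [-0.3, -0.4, -0.1]
opening: 85.2
grasp_force: 0.0
```

```bash
cat >> h.py <<'E'
def rel(x,y,z,yaw=None):
    "offset to a world point in tool axes, and rz to bring tool y to yaw"
    o=r.observe();R=np.array(o["tcp_rot"]);p=o["tool_pos"]
    cur=np.degrees(np.arctan2(R[1,1],R[0,1]))
    print("t",round(o["t"],2),"pos",np.round(p,1),"yaw y",round(cur,2),"tilt",np.round(R[:2,2],4),"d tool",np.round(R.T@(np.array([x,y,z])-p),1),
      "" if yaw is None else "rz %.1f"%-((yaw-cur+90)%180-90),"F",np.round(o["ft_force"],1),"M",np.round(o["ft_torque"],2),"open",round(o["opening"],1),"j6",round(o["joint_positions"][5],1))
E
python3 - <<'E'
from h import *
rel(486,323.4,58,102.2)
c=r.camera("top")
a=ray(c,327.7,248.3,54);b=ray(c,351.3,265.1,54);print(a,b,(a+b)/2,np.hypot(*(a-b)[:2]),np.degrees(np.arctan2(*(a-b)[1::-1])))
w=r.camera("wrist");cv2.imwrite("pics/w1.png",w["frame"][:,:,::-1]);P=cloud(w);z=P[...,2]
print(w["pose"].round(2).tolist())
for lo,hi in((68,80),(28,38)):
    m=(z>lo)&(z<hi)&(np.hypot(P[...,0]-486,P[...,1]-323)<75);Q=P[m];print(lo,len(Q),rect(Q) if len(Q) else 0,np.median(Q[:,2]))
E
```

```text
t 1.65 pos [486.  323.3 166.8] yaw y 102.47 tilt [-0.001  -0.0004] d tool [-1.000e-01  1.000e-01  1.088e+02] rz 0.3 F [-0.3 -0.4 -0.1] M [0.01 0.05 0.05] open 85.2 j6 -79.8
[531.85300269  84.18307286  54.        ] [492.8664165   32.90814714  54.        ] [512.35970959  58.54561     54.        ] 64.41328985946562 52.752671710025524
[[-0.22, -0.93, -0.3, 408.79], [0.98, -0.21, -0.07, 305.82], [0.0, -0.31, 0.95, 292.34], [0.0, 0.0, 0.0, 1.0]]
68 3147 [488.1 322.3  59.1  19.8  11.9] 73.39412223107186
28 1995 [488.7 322.4 115.8  22.   12. ] 31.883515579592768
```

View pics/w1.png

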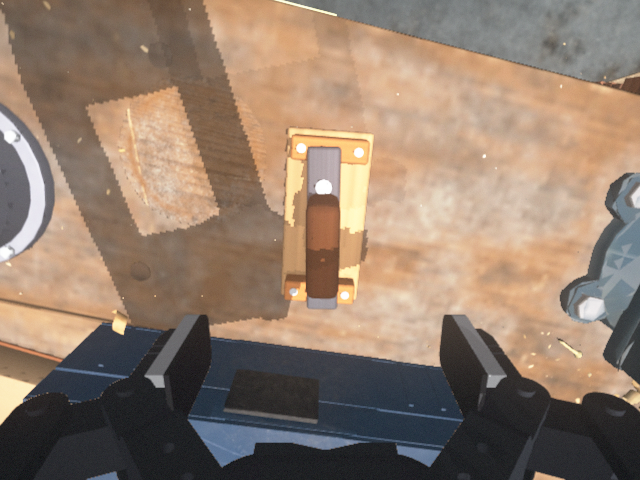

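The wrist view shows the spanner at (323,230), clear for the open jaws, with the same pose as the top view to within 2 mm.

Request:
play_rows:
  rot:
    - [0,0,0.4]
    - [0,0,0]
    - [0,0,0]
    - [0,0,0]
    - [0,0,0]
    - [0,0,0]
    - [0,0,0]
    - [0,0,0]
    - [0,0,0]
    - [0,0,0]
    - [0,0,0]
    - [0,0,0]
  dp:
    - [-1.8,-1.3,30]
    - [0,0,30]
    - [0,0,25]
    - [0,0,15]
    - [0,0,8.8]
    - [0,0,0]
    - [0,0,0]
    - [0,0,0]
    - [0,0,0]
    - [0,0,0]
    - [0,0,0]
    - [0,0,0]
  hand: [0,0,0,0,0,0,1,1,1,1,1,1]

```text
t: 3.25
tool_pos: [488.3, 322.8, 59.0]
tcp_rot: [[-0.979, -0.204, 0.001], [-0.204, 0.979, 0.0], [-0.001, 0.0, -1.0]]
ft_force: [-0.2, -0.2, 5.8]
opening: 19.2
grasp_force: 59.2
```

Request:
play_rows:
  rot:
    - [0,0,0]
    - [0,0,0]
    - [0,0,0]
    - [0,0,0]
  dp:
    - [0,0,0]
    - [0,0,0]
    - [0,0,0]
    - [0,0,0]
  hand: [1,1,1,1]

```text
t: 3.75
tool_pos: [488.3, 322.8, 59.0]
tcp_rot: [[-0.979, -0.204, 0.001], [-0.204, 0.979, 0.0], [-0.001, 0.0, -1.0]]
ft_force: [-0.7, -0.9, 5.9]
opening: 19.0
grasp_force: 59.2
```

Run:
```python
from h import *
rel(512.4,59,130,142.75)
```

```text
t 3.75 pos [488.3 322.8  59. ] yaw y 101.8 tilt [0.0006 0.0002] d tool [  30.3 -263.2  -71.1] rz -41.0 F [-0.7 -0.9  5.9] M [-0.13  0.17 -0.02] open 19.0 j6 -79.2
```

Request:
play_rows:
  rot:
    - [0,0,0]
    - [0,0,0]
    - [0,0,0]
    - [0,0,0]
    - [0,0,0]
    - [0,0,0]
    - [0,0,0]
    - [0,0,0]
    - [0,0,0]
    - [0,0,0]
  dp:
    - [0,0,-15]
    - [0,0,-28]
    - [0,0,-28]
    - [0,0,-28]
    - [4.3,-37.5,-12]
    - [4.3,-37.5,0]
    - [4.3,-37.5,0]
    - [4.3,-37.5,0]
    - [0,0,0]
    - [0,0,0]
  hand: [1,1,1,1,1,1,1,1,1,1]

```text
t: 5.0
tool_pos: [501.9, 172.6, 169.8]
tcp_rot: [[-0.979, -0.204, -0.0], [-0.204, 0.979, 0.001], [-0.0, 0.001, -1.0]]
ft_force: [-0.4, 1.0, -2.4]
opening: 19.2
grasp_force: 59.1
```

Run:
```python
from h import *
rel(512.4,59,130,142.75)
w=r.camera("wrist");cv2.imwrite("pics/w2.png",w["frame"][:,:,::-1]);P=cloud(w);z=P[...,2]
d=np.hypot(P[...,0]-512.4,P[...,1]-59)
Q=P[(d<65)&(z>45)&(z<62)];print("barrel",cv2.minEnclosingCircle(Q[:,:2].astype(np.float32)))
Q=P[(d<65)&(z>51.5)&(z<62)];print("ring",len(Q),cv2.minEnclosingCircle(Q[:,:2].astype(np.float32)),np.median(Q[:,2]))
# hole: depth well below ring top at radius 24..40
m=(d>25)&(d<40)&(z<49);n,l,s,ce=cv2.connectedComponentsWithStats(m.astype(np.uint8))
for i in range(1,n):
    if s[i,4]>20: print(s[i,4],ce[i],ray(w,*ce[i],54).round(1))
# spanner grip top and bar
p=r.observe()["tool_pos"];g=np.hypot(P[...,0]-p[0],P[...,1]-p[1])<75
zb=p[2]-35
for a,b in((zb+45,zb+56),(zb+3,zb+12)):
    Q=P[g&(z>a)&(z<b)];print(len(Q),rect(Q) if len(Q) else 0,np.median(Q[:,2])-p[2])
```

```text
t 5.0 pos [501.9 172.6 169.8] yaw y 101.76 tilt [-0.      0.0005] d tool [  12.8 -113.4   39.7] rz -41.0 F [-0.4  1.  -2.4] M [0.01 0.01 0.  ] open 19.2 j6 -94.9
barrel ((515.0198364257812, 58.57294464111328), 56.49042892456055)
ring 12765 ((514.9256591796875, 58.67523193359375), 46.3676872253418) 53.850858156073116
196 [104.94897959 184.1377551 ] [494.7  34.7  54. ]
163 [182.09815951 257.37423313] [532.8  85.   54. ]
11013 [500.2 174.4  58.5  42.7  35.7] 14.594171532306206
4569 [463.5 164.6  37.6  22.1  11.9] -27.007696954628443
```

View pics/w2.png

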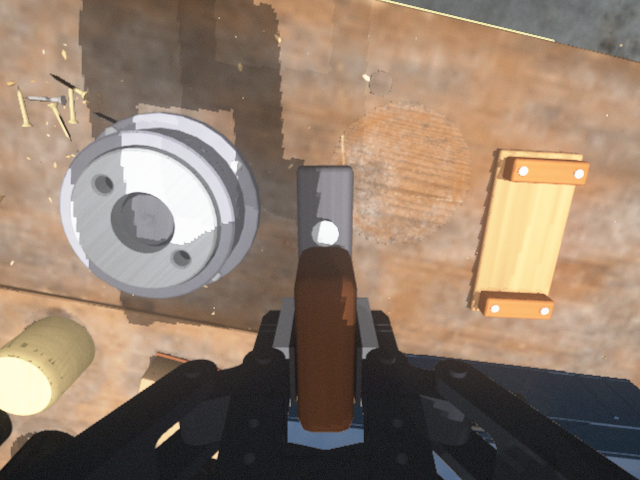

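The wrist view shows the ring at (147,220), its holes at (105,184) and (182,257), the spanner level in the jaws and the empty rest at (530,235).

Request:
play_rows:
  rot:
    - [0,0,0]
    - [0,0,0]
    - [0,0,0]
    - [0,0,0]
    - [0,0,-8.2]
    - [0,0,-8.2]
    - [0,0,-8.2]
    - [0,0,-8.2]
    - [0,0,-8.2]
    - [0,0,0]
    - [0,0,0]
  dp:
    - [2.7,-28.4,0]
    - [2.7,-28.4,0]
    - [2.7,-28.4,0]
    - [2.7,-28.4,0]
    - [0,0,10]
    - [0,0,10]
    - [0,0,10]
    - [0,0,10]
    - [0,0,5]
    - [0,0,0]
    - [0,0,0]
  hand: [1,1,1,1,1,1,1,1,1,1,1]

```text
t: 6.42
tool_pos: [514.8, 59.7, 124.8]
tcp_rot: [[-0.606, -0.796, 0.0], [-0.796, 0.606, 0.0], [-0.0, -0.0, -1.0]]
ft_force: [0.4, -0.2, -1.9]
opening: 19.1
grasp_force: 59.4
```

Run:
```python
from h import *
rel(514.4,59.2,102,142.8)
s=r.camera("scene");cv2.imwrite("pics/s1.png",cv2.resize(s["frame"][210:330,250:410],None,fx=4,fy=4)[:,:,::-1])
c=r.camera("top");P=cloud(c);p=r.observe()["tool_pos"]
g=(np.hypot(P[...,0]-p[0],P[...,1]-p[1])<75)&(abs(P[...,2]-(p[2]-27))<5);Q=P[g];print(len(Q),rect(Q) if len(Q)>5 else 0)
```

```text
t 6.42 pos [514.8  59.7 124.8] yaw y 142.71 tilt [0.0004 0.0001] d tool [ 0.6  0.  22.8] rz -0.1 F [ 0.4 -0.2 -1.9] M [ 0.    0.   -0.01] open 19.1 j6 -148.4
142 [510.7  61.3 115.   21.8  55.2]
```

View pics/s1.png

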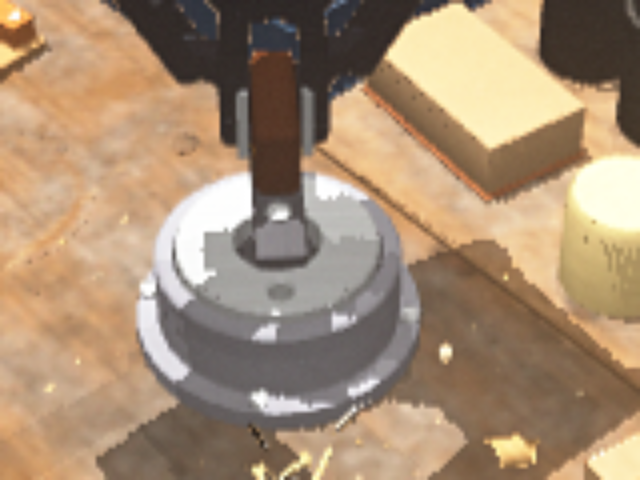

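The scene crop shows the spanner level above the ring, with the near hole at (282,291) in line with the bar.

Request:
play_rows:
  rot:
    - [0,0,0]
    - [0,0,0]
    - [0,0,0]
    - [0,0,0]
    - [0,0,0]
    - [0,0,0]
    - [0,0,0]
  dp:
    - [0,-1.2,10]
    - [0,0,8]
    - [0,0,3]
    - [0,0,1]
    - [0,0,1]
    - [0,0,1]
    - [0,0,0]
  hand: [1,1,1,1,1,1,1]

```text
t: 7.4
tool_pos: [515.6, 58.3, 100.6]
tcp_rot: [[-0.605, -0.797, 0.0], [-0.797, 0.605, -0.0], [-0.0, -0.0, -1.0]]
ft_force: [-0.1, -0.3, -1.5]
opening: 19.2
grasp_force: 59.5
```

Request:
play_rows:
  rot:
    - [0,0,0]
    - [0,0,0]
    - [0,0,0]
  dp:
    - [0,0,1]
    - [0,0,1]
    - [0,0,0]
  hand: [1,1,1]

```text
t: 7.78
tool_pos: [515.4, 58.3, 98.4]
tcp_rot: [[-0.605, -0.797, -0.0], [-0.797, 0.605, 0.0], [0.0, 0.0, -1.0]]
ft_force: [0.1, -0.2, -2.4]
opening: 19.5
grasp_force: 59.5
```

Request:
play_rows:
  rot:
    - [0,0,0]
    - [0,0,0]
    - [0,0,0]
    - [0,0,0]
  dp:
    - [0,0,1.5]
    - [0,0,1.5]
    - [0,0,1.5]
    - [0,0,0]
  hand: [1,1,1,1]

```text
t: 8.28
tool_pos: [515.4, 58.3, 93.8]
tcp_rot: [[-0.605, -0.797, -0.0], [-0.797, 0.605, 0.0], [0.0, 0.0, -1.0]]
ft_force: [-0.0, -0.7, -1.7]
opening: 19.4
grasp_force: 59.5
```

Request:
play_rows:
  rot:
    - [0,0,0]
    - [0,0,0]
    - [0,0,0]
    - [0,0,0]
  dp:
    - [0,0,1.2]
    - [0,0,1.2]
    - [0,0,1]
    - [0,0,0]
  hand: [1,1,1,1]

```text
t: 8.78
tool_pos: [515.5, 58.3, 90.5]
tcp_rot: [[-0.605, -0.797, -0.0], [-0.797, 0.605, 0.0], [0.0, 0.0, -1.0]]
ft_force: [-0.7, -0.2, -1.9]
opening: 19.5
grasp_force: 59.5
```

Request:
play_rows:
  rot:
    - [0,0,0]
    - [0,0,0]
    - [0,0,0]
  dp:
    - [0,0,0.7]
    - [0,0,0.7]
    - [0,0,0]
  hand: [1,1,1]

```text
t: 9.15
tool_pos: [515.5, 58.3, 89.1]
tcp_rot: [[-0.605, -0.797, -0.0], [-0.797, 0.605, 0.0], [0.0, 0.0, -1.0]]
ft_force: [-0.2, 0.2, -2.3]
opening: 19.2
grasp_force: 59.5
```

Request:
play_rows:
  rot:
    - [0,0,0]
    - [0,0,0]
  dp:
    - [0,0,0.6]
    - [0,0,0]
  hand: [1,1]

```text
t: 9.4
tool_pos: [515.7, 58.3, 88.9]
tcp_rot: [[-0.605, -0.797, 0.0], [-0.797, 0.605, -0.0], [-0.0, -0.0, -1.0]]
ft_force: [-0.8, 0.5, 1.3]
opening: 18.9
grasp_force: 59.9
```

Pins are in and the bar is flat on the ring under about 3 N. Now turning clockwise, checking the moment.

Request:
play_rows:
  rot:
    - [0,0,2]
    - [0,0,2]
    - [0,0,2]
    - [0,0,2]
    - [0,0,2]
    - [0,0,2]
  dp:
    - [0,0,0]
    - [0,0,0]
    - [0,0,0]
    - [0,0,0]
    - [0,0,0]
    - [0,0,0]
  hand: [1,1,1,1,1,1]

```text
t: 10.15
tool_pos: [515.1, 58.6, 88.5]
tcp_rot: [[-0.759, -0.652, -0.001], [-0.652, 0.759, 0.0], [0.0, 0.001, -1.0]]
ft_force: [-2.4, 3.9, 0.7]
opening: 19.0
grasp_force: 60.0
```

```bash
python3 -c "
from h import *
rel(515,58.6,89)"
```

```text
t 10.15 pos [515.1  58.6  88.5] yaw y 130.67 tilt [-0.0009  0.0005] d tool [ 0.1  0.1 -0.5]  F [-2.4  3.9  0.7] M [0.83 0.56 0.26] open 19.0 j6 -136.5
```

Request:
play_rows:
  rot:
    - [0,0,1.5]
    - [0,0,1.5]
    - [0,0,1.5]
    - [0,0,1.5]
  dp:
    - [0,0,0.2]
    - [0,0,0]
    - [0,0,0]
    - [0,0,0]
  hand: [1,1,1,1]

```text
t: 10.65
tool_pos: [515.2, 58.5, 88.3]
tcp_rot: [[-0.822, -0.569, -0.001], [-0.569, 0.822, 0.0], [0.0, 0.001, -1.0]]
ft_force: [-3.4, 3.9, 1.5]
opening: 19.0
grasp_force: 60.1
```

```bash
python3 -c "
from h import *
rel(515,58.6,89)"
```

```text
t 10.65 pos [515.2  58.5  88.3] yaw y 124.69 tilt [-0.0007  0.0004] d tool [ 0.1  0.2 -0.7]  F [-3.4  3.9  1.5] M [0.79 0.62 0.29] open 19.0 j6 -130.6
```

Request:
play_rows:
  rot:
    - [0,0,1]
    - [0,0,1]
    - [0,0,1]
    - [0,0,1]
  dp:
    - [0,0.4,0]
    - [0,0,0]
    - [0,0,0]
    - [0,0,0]
  hand: [1,1,1,1]

```text
t: 11.15
tool_pos: [515.3, 58.6, 88.4]
tcp_rot: [[-0.86, -0.511, -0.0], [-0.511, 0.86, -0.0], [0.0, 0.0, -1.0]]
ft_force: [-2.7, 3.3, 1.7]
opening: 19.2
grasp_force: 60.1
```

```bash
python3 -c "
from h import *
rel(515,58.6,89)"
```

```text
t 11.15 pos [515.3  58.6  88.4] yaw y 120.73 tilt [-0.0001 -0.    ] d tool [ 0.2  0.2 -0.6]  F [-2.7  3.3  1.7] M [0.67 0.7  0.33] open 19.2 j6 -126.6
```

Request:
play_rows:
  rot:
    - [0,0,1.2]
    - [0,0,1.2]
    - [0,0,1.2]
    - [0,0,1.2]
  dp:
    - [0,0,0]
    - [0,0,0]
    - [0,0,0]
    - [0,0,0]
  hand: [1,1,1,1]

```text
t: 11.65
tool_pos: [515.3, 58.5, 88.4]
tcp_rot: [[-0.899, -0.437, -0.0], [-0.437, 0.899, -0.0], [0.0, -0.0, -1.0]]
ft_force: [-3.4, 1.3, 1.6]
opening: 18.9
grasp_force: 60.1
```

```bash
python3 -c "
from h import *
rel(515,58.6,89)"
```

```text
t 11.65 pos [515.3  58.5  88.4] yaw y 115.92 tilt [-0.0001 -0.0001] d tool [ 0.2  0.2 -0.6]  F [-3.4  1.3  1.6] M [0.57 0.66 0.29] open 18.9 j6 -121.8
```

Request:
play_rows:
  rot:
    - [0,0,1.2]
    - [0,0,1.2]
    - [0,0,1.2]
    - [0,0,1.2]
  dp:
    - [0,0,0]
    - [0,0,0]
    - [0,0,0]
    - [0,0,0]
  hand: [1,1,1,1]

```text
t: 12.15
tool_pos: [515.4, 58.5, 88.4]
tcp_rot: [[-0.933, -0.36, 0.0], [-0.36, 0.933, -0.0], [-0.0, -0.0, -1.0]]
ft_force: [-4.0, 1.5, 1.9]
opening: 19.1
grasp_force: 60.0
```

```bash
python3 -c "
from h import *
rel(515,58.6,89)"
```

```text
t 12.15 pos [515.4  58.5  88.4] yaw y 111.12 tilt [ 0.0001 -0.0001] d tool [ 0.3  0.2 -0.6]  F [-4.   1.5  1.9] M [0.46 0.67 0.33] open 19.1 j6 -117.0
```

Request:
play_rows:
  rot:
    - [0,0,1.2]
    - [0,0,1.2]
    - [0,0,1.2]
    - [0,0,1.2]
  dp:
    - [0.4,0,0]
    - [0,0,0]
    - [0,0,0]
    - [0,0,0]
  hand: [1,1,1,1]

```text
t: 12.65
tool_pos: [515.2, 58.4, 88.5]
tcp_rot: [[-0.96, -0.281, 0.001], [-0.281, 0.96, -0.0], [-0.001, -0.0, -1.0]]
ft_force: [-2.6, 2.7, 1.8]
opening: 19.4
grasp_force: 60.2
```

```bash
python3 -c "
from h import *
rel(515,58.6,89)"
```

```text
t 12.65 pos [515.2  58.4  88.5] yaw y 106.34 tilt [ 0.0007 -0.0002] d tool [ 0.2  0.2 -0.5]  F [-2.6  2.7  1.8] M [0.51 0.33 0.6 ] open 19.4 j6 -112.2
```

Moment has risen to 0.6 N m; feeling on in smaller steps.

Request:
play_rows:
  rot:
    - [0,0,0.4]
    - [0,0,0]
  dp:
    - [0,0,0]
    - [0,0,0]
  hand: [1,1]

```text
t: 12.9
tool_pos: [515.2, 58.4, 88.5]
tcp_rot: [[-0.961, -0.276, 0.001], [-0.276, 0.961, -0.0], [-0.0, -0.0, -1.0]]
ft_force: [-1.6, 2.0, 2.5]
opening: 19.3
grasp_force: 60.3
```

```bash
python3 -c "
from h import *
rel(515,58.6,89)"
```

```text
t 12.9 pos [515.2  58.4  88.5] yaw y 106.03 tilt [ 0.0005 -0.0002] d tool [ 0.1  0.2 -0.5]  F [-1.6  2.   2.5] M [0.47 0.24 0.66] open 19.3 j6 -111.9
```

Request:
play_rows:
  rot:
    - [0,0,0.4]
    - [0,0,0.4]
    - [0,0,0]
  dp:
    - [0,0,0]
    - [0,0,0]
    - [0,0,0]
  hand: [1,1,1]

```text
t: 13.28
tool_pos: [515.1, 58.4, 88.5]
tcp_rot: [[-0.965, -0.262, 0.0], [-0.262, 0.965, -0.0], [-0.0, -0.0, -1.0]]
ft_force: [-0.6, 2.1, 2.3]
opening: 19.3
grasp_force: 60.7
```

```bash
python3 -c "
from h import *
rel(515,58.6,89)
c=r.camera('top');P=cloud(c);p=r.observe()['tool_pos']
g=(np.hypot(P[...,0]-p[0],P[...,1]-p[1])<75)&(abs(P[...,2]-(p[2]-27))<4)
v,u=np.nonzero(g);k=np.hypot(P[g][:,0]-512.4,P[g][:,1]-59)>47;Q=P[g][k];print(len(Q),rect(Q))
s=r.camera('scene');cv2.imwrite('pics/s2.png',cv2.resize(s['frame'][210:330,250:410],None,fx=4,fy=4)[:,:,::-1])
"
```

```text
t 13.28 pos [515.1  58.4  88.5] yaw y 105.21 tilt [ 0.0005 -0.0002] d tool [ 0.1  0.2 -0.5]  F [-0.6  2.1  2.3] M [0.51 0.14 0.94] open 19.3 j6 -111.1
46 [462.3  45.4  21.4  10.9 -74.3]
```

View pics/s2.png

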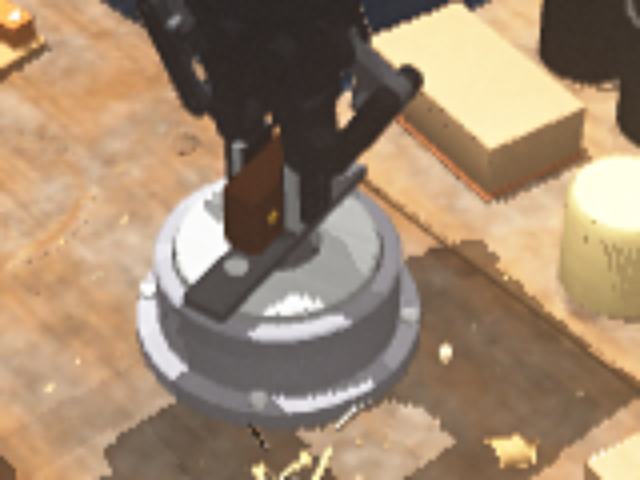

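The stop is clear (0.94 N m, rising stiffly) and the bar lies flat on the ring. Easing back within the play and lifting.

Request:
play_rows:
  rot:
    - [0,0,-0.8]
    - [0,0,-0.8]
    - [0,0,0]
    - [0,0,0]
    - [0,0,0]
    - [0,0,0]
    - [0,0,0]
    - [0,0,0]
    - [0,0,0]
    - [0,0,0]
  dp:
    - [0,0,0]
    - [0,0,0]
    - [0,0,-2]
    - [0,0,-4]
    - [0,0,-6]
    - [0,0,-8]
    - [0,0,-20]
    - [0,0,-25]
    - [0,0,-20]
    - [0,0,0]
  hand: [1,1,1,1,1,1,1,1,1,1]

```text
t: 14.62
tool_pos: [516.4, 58.2, 175.8]
tcp_rot: [[-0.957, -0.289, 0.005], [-0.289, 0.957, -0.001], [-0.005, -0.002, -1.0]]
ft_force: [0.5, 1.0, -2.9]
opening: 18.9
grasp_force: 59.5
```

```bash
python3 -c "
from h import *
rel(488.3,322.8,170,101.8)"
```

```text
t 14.62 pos [516.4  58.2 175.8] yaw y 106.79 tilt [ 0.0051 -0.0007] d tool [-49.5 261.5   5.4] rz 5.0 F [ 0.5  1.  -2.9] M [ 0.03 -0.02 -0.02] open 18.9 j6 -112.7
```

Request:
play_rows:
  rot:
    - [0,0,0]
    - [0,0,0]
    - [0,0,0]
    - [0,0,5]
    - [0,0,0]
  dp:
    - [-7.1,37.4,2]
    - [-7.1,37.4,2]
    - [-7.1,37.4,2]
    - [0,0,0]
    - [0,0,0]
  hand: [1,1,1,1,1]

```text
t: 15.25
tool_pos: [502.3, 172.4, 166.6]
tcp_rot: [[-0.979, -0.206, -0.001], [-0.206, 0.979, -0.0], [0.001, -0.0, -1.0]]
ft_force: [-0.8, 0.1, -2.1]
opening: 19.3
grasp_force: 59.8
```

Run:
```python
from h import *
rel(488.3,322.8,70,101.8)
w=r.camera("wrist");P=cloud(w);z=P[...,2]
d=np.hypot(P[...,0]-515,P[...,1]-58.6)
m=(d>25)&(d<40)&(z<49);n,l,s,ce=cv2.connectedComponentsWithStats(m.astype(np.uint8))
h=[ray(w,*ce[i],54)[:2] for i in range(1,n) if s[i,4]>20];print(np.round(h,1))
if len(h)==2: e=h[1]-h[0];print("ring line",np.degrees(np.arctan2(e[1],e[0])))
p=r.observe()["tool_pos"]
Q=P[(np.hypot(P[...,0]-p[0],P[...,1]-p[1])<75)&(abs(z-p[2]+27)<5)];print(len(Q),rect(Q),np.median(Q[:,2])-p[2])
q=np.hypot(P[...,0]-488,P[...,1]-322.6)<80
Q=P[q&(z>20)&(z<30)];print("rails",len(Q),rect(Q))
```

```text
t 15.25 pos [502.3 172.4 166.6] yaw y 101.9 tilt [-0.0013 -0.0004] d tool [-17.5 150.1  96.6] rz 0.1 F [-0.8  0.1 -2.1] M [ 0.02 -0.05 -0.02] open 19.3 j6 -95.0
[[484.1  48.8]
 [543.2  71. ]]
ring line 20.57489172566772
4567 [464.  164.2  37.4  22.   12. ] -27.186598521753098
rails 3278 [485.5 322.2 120.4  52.8   8.7]
```

The ring line now stands at 20.6° (turned 32°), and the spanner sits unmoved in the jaws.

Request:
play_rows:
  rot:
    - [0,0,0]
    - [0,0,0]
    - [0,0,0]
    - [0,0,0]
    - [0,0,0]
    - [0,0,0]
    - [0,0,0]
    - [0,0,0]
    - [0,0,0]
    - [0,0,0]
    - [0,0,0]
  dp:
    - [-4.4,37.5,0]
    - [-4.4,37.5,0]
    - [-4.4,37.5,0]
    - [-4.3,37.6,0]
    - [0,0,0]
    - [0,0,25]
    - [0,0,25]
    - [0,0,25]
    - [0,0,18]
    - [0,0,7]
    - [0,0,0]
  hand: [1,1,1,1,1,1,1,1,1,1,1]

```text
t: 16.68
tool_pos: [489.5, 321.7, 67.2]
tcp_rot: [[-0.979, -0.204, -0.001], [-0.204, 0.979, -0.001], [0.001, -0.0, -1.0]]
ft_force: [-0.7, -0.1, -0.4]
opening: 19.5
grasp_force: 59.9
```

Request:
play_rows:
  rot:
    - [0,0,0]
    - [0,0,0]
    - [0,0,0]
    - [0,0,0]
  dp:
    - [0,0,2.5]
    - [0,0,2.5]
    - [0,0,1]
    - [0,0,0]
  hand: [1,1,1,1]

```text
t: 17.18
tool_pos: [489.3, 322.6, 61.5]
tcp_rot: [[-0.979, -0.205, 0.0], [-0.205, 0.979, 0.0], [-0.0, -0.0, -1.0]]
ft_force: [-0.4, -0.2, -2.1]
opening: 19.4
grasp_force: 59.9
```

Request:
play_rows:
  rot:
    - [0,0,0]
    - [0,0,0]
    - [0,0,0]
    - [0,0,0]
  dp:
    - [0,0,1]
    - [0,0,1]
    - [0,0,0.5]
    - [0,0,0]
  hand: [1,1,1,1]

```text
t: 17.68
tool_pos: [489.3, 322.6, 59.0]
tcp_rot: [[-0.979, -0.205, -0.0], [-0.205, 0.979, 0.0], [0.0, 0.0, -1.0]]
ft_force: [-0.5, -0.7, 0.3]
opening: 19.2
grasp_force: 60.3
```

Touching the rails (2 N taken up). Opening and rising.

Request:
play_rows:
  rot:
    - [0,0,0]
    - [0,0,0]
    - [0,0,0]
    - [0,0,0]
    - [0,0,0]
    - [0,0,0]
    - [0,0,0]
    - [0,0,0]
    - [0,0,0]
    - [0,0,0]
    - [0,0,0]
    - [0,0,0]
  dp:
    - [0,0,0]
    - [0,0,0]
    - [0,0,0]
    - [0,0,0]
    - [0,0,0]
    - [0,0,0]
    - [0,0,-10]
    - [0,0,-25]
    - [0,0,-30]
    - [0,0,-30]
    - [0,0,-10]
    - [0,0,0]
  hand: [0,0,0,0,0,0,0,0,0,0,0,0]

```text
t: 19.18
tool_pos: [489.6, 322.7, 164.5]
tcp_rot: [[-0.979, -0.205, 0.001], [-0.205, 0.979, 0.001], [-0.002, 0.0, -1.0]]
ft_force: [-0.4, -0.0, 0.8]
opening: 85.4
grasp_force: 0.0
```

Run:
```python
from h import *
w=r.camera("wrist");P=cloud(w);z=P[...,2];cv2.imwrite("pics/w3.png",w["frame"][:,:,::-1])
print(r.observe()["opening"])
for lo,hi in((68,80),(28,38),(20,27)):
    Q=P[(z>lo)&(z<hi)&(np.hypot(P[...,0]-488,P[...,1]-323)<75)];print(lo,rect(Q),np.median(Q[:,2]))
```

```text
85.33939688696091
68 [488.9 322.6  59.1  19.9  12.1] 73.39805079159362
28 [489.7 322.8 116.   22.   11.8] 31.902280589264706
20 [485.3 322.5 120.   52.1   8.7] 23.787051708505032
```

View pics/w3.png

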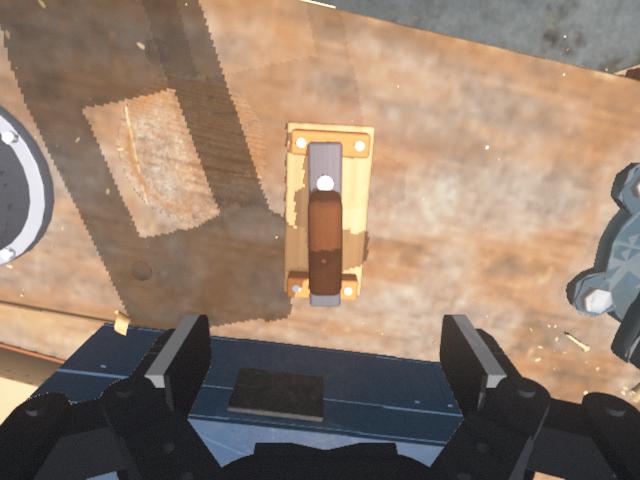

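The spanner is back on both rails at (323,225), level and as it was; the jaws are open and clear.

```bash
python3 -c "
from plant import r
print(r.close_job())"
```

```text
the job is handed in; nothing more can be done
None
```

I turned the ring about 32° clockwise until it came up against its stop at 0.94 N m, put the spanner back on its rest with its pins down between the rails, and handed the job in at about 19 s; no verdict came back.

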